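# Snap the filter pot shut, then vent it with the sprung paddle

## Robot

A 6-joint arm with a two-finger parallel gripper is mounted at the origin on the work surface. World frame = base frame: x ahead of the robot, y to its left, z up, the work surface at z = 0. Lengths are in m, angles in rad, forces in N, time in s.
With the tool pointing down it reaches from about 0.35 to 0.725 m from the base axis. Payload 4.3 kg.
Tool frame: the origin (TCP) lies at the centre of the arm's flange, where the gripper is bolted on; the fingertips stand 173 mm ahead of it and the grasp point (between the pads) lies 155 mm ahead of it (ctrl.hold_point_z is the distance from the TCP to the grasp point, in m); z points along the fingers, y is the line along which they close (so a half turn about z gives the same grasp; the last joint's range is limited). The gripper opens to 85 mm and grips with 20 to 120 N. Pads are 22 mm wide; open, the fingers measure 114 mm over their backs; the gripper's body (76 mm by 85 mm) begins 54 mm behind the grasp point. The pads swing forward as they close: fully open they stand 13 mm farther back than shut.
Start: joints at [0.99, 0.377, 0.081, 1.274, 0, 1.46], TCP at [0.261, 0.512, 0.405] pointing down, gripper open.
Joint ranges: [-2.72, 2.72], [-0.84, 1.66], [-1.02, 1.22], [-1.77, 2.12], [-1.37, 1.28], [-3.14, 3.14]. Speed limits (rad/s): [2.57, 2.57, 3.14, 3.14, 3.14, 3.14].

## Interface

Orientations are given as a rotation vector (axis times angle).
In Python, from workcell import ctrl gives the robot as it stands.
- The arm moves only by the shell command python3 -m pendant 'ROWS'. ROWS is JSON, a list of rows, each an object with "gripper": the closure, from 0 (fully open) to 1 (shut); "translation": the shift along the tool's x, y, z as a fraction of full scale, a list of three; "twist": the turn about the tool's z as a fraction of full scale. In form: [{"gripper": gripper, "translation": [x, y, z], "twist": twist}, ...]. A call has exactly 10 rows; each row is the pose to reach, as a shift and turn from the pose commanded when the call began, along the tool's axes at that moment; what a row does not reach only later rows make up. Full scale, the value 1, is 0.1 m for a shift and 45 degrees for a turn. A row lasts 1/12 s, in which the tool goes at most 41.7 mm and 7.16 degrees, less where a joint would pass 70% of its speed; a pose out of reach is approached as far as the arm can. A call with a number of a shift or a turn outside -1 to 1 is refused whole. A call with a gripper value outside its range is refused whole. The fingers move at their own pace and stop on an object; the grip force is fixed at half the most. Time passes only in rows, so rows that repeat a pose let the fingers close, or fill a call up. It gives the time, the measured TCP pose, the force, the opening and the grip force at its end, in the units of the state.
- ctrl.read_state(): the state, without advancing time (a new reading comes with each control period).
- ctrl.snapshot(name): name is "side" or "top" or "wrist"; returns a dict with "image" (400x640x3 uint8, red, green, blue), "range_z" (400x640 float32, m along the optical axis (not along the pixel's ray), 0 where there is no reading), "intrinsics" (3x3 intrinsics, pixels), "k1" (the pictures are not rectified: a ray, as slopes to the right and down, at radius r is drawn at 1 + k1 r^2 times it, then the intrinsics apply), "rvec" (rotation vector, rad) and "tvec" (3), from world to camera coordinates, as OpenCV has them; the wrist camera has in their place "mount" (4x4, takes a point from camera to tool coordinates, whose origin is the TCP and whose axes are the flange's). Camera axes: x right, y down, z forward; pixel columns grow to the right and rows downward; lengths in m; the calibration is good to about 2 mm. A picture is of the moment at which its call begins: read the wrist's pose just before it.
- ctrl.sign_off(): hands the job in; it is judged then, once.
Trained networks look in a picture, given as the dict that the camera call returned (one of the last four; its "shot" number tells which), for a name from the list of things; names that differ only in an ending like _2 or _b are one class to them, and where a whole thing is asked for, a point or a joint stands for the part that bears it (a point fixed in the world has none). Each returns a list of dicts, best first, with "confidence" (0 to 1); they miss things now and then, are a little off and sometimes report something else, mostly with a low value. They report only what shows in the picture. A call takes as long as a camera call. They do not tell look-alikes from the thing itself.
- ctrl.regions_of(picture, label): "mask" (400x640 bool, what is visible of it) and "location" ([column, row] in pixels, amid what is visible of it).
- ctrl.tip_of(picture, label): "location" ([column, row] in pixels: a listed point, or the origin of a listed thing).
The state is a dict: "time": time; "joint_positions": joint angles; "qd": joint speeds; "effort": joint torques, N m; "eef_pos": TCP position; "tool_rot": TCP orientation; "force": force on the tool from outside, world axes, zero at the start; "moment": the same for the moment, N m; "opening": opening from 0.0 (shut) to 1.0 (fully open); "finger_force": force on a finger pad.
Only numpy, scipy, OpenCV 4.12 (cv2) and the standard library are available. Lean on these libraries where they do the work, as an engineer would, in place of code of your own. Each camera call takes 0.05 s, during which the arm holds its last target. There are 200 camera calls.

## Task

Press the four orange snap tabs on the filter pot's rim down until each is fully home. After that, with the carton moved out from under the orange vent paddle and lying flat on the bench, press the paddle fully down, hold it there for two seconds and then let it come back up slowly, taking about three seconds and never letting it snap. Leave the bottle, jar, beaker and hose coupling where they stand.

Things in the scene. Friction and masses are not known exactly. Their poses are not given: they have to be found in the camera images.
- pot: Filter pot fixed to the bench. Dark body on a 130 mm square foot, white flange 160 mm across (top at 142 mm), white lid 106 mm across (top at 152), blue button 40 mm across in its middle (top at 162, not used). Four orange snap tabs over the flange, centres 66 mm from the axis: tab0 at the pot's +x, tab1 +y, tab2 -x, tab3 -y. Origin: centre of the underside, z up.
- tab0 (a joint): How far snap tab 0 is pressed down, in m: 0 is fully up, 0.009 fully home (seated on the flange). A stiff sliding fit, about 6 N to push; it stays where it is left. Starts between 0 and 0.003.
- tab1 (a joint): How far snap tab 1 is pressed down, in m: 0 is fully up, 0.009 fully home (seated on the flange). A stiff sliding fit, about 6 N to push; it stays where it is left. Starts between 0 and 0.003.
- tab2 (a joint): How far snap tab 2 is pressed down, in m: 0 is fully up, 0.009 fully home (seated on the flange). A stiff sliding fit, about 6 N to push; it stays where it is left. Starts between 0 and 0.003.
- tab3 (a joint): How far snap tab 3 is pressed down, in m: 0 is fully up, 0.009 fully home (seated on the flange). A stiff sliding fit, about 6 N to push; it stays where it is left. Starts between 0 and 0.003.
- tab0_top (a point): Centre of the top face of orange snap tab 0 (22 mm radially x 26 mm along the rim, 14 mm high). Its height is 165 mm when up, 156 mm when home, which is still above the lid beside it.
- tab1_top (a point): Centre of the top face of orange snap tab 1 (22 mm radially x 26 mm along the rim, 14 mm high). Its height is 165 mm when up, 156 mm when home, which is still above the lid beside it.
- tab2_top (a point): Centre of the top face of orange snap tab 2 (22 mm radially x 26 mm along the rim, 14 mm high). Its height is 165 mm when up, 156 mm when home, which is still above the lid beside it.
- tab3_top (a point): Centre of the top face of orange snap tab 3 (22 mm radially x 26 mm along the rim, 14 mm high). Its height is 165 mm when up, 156 mm when home, which is still above the lid beside it.
- valve: Vent valve fixed to the bench: grey pipe 40 mm thick along its x axis with an orange collar, on a base plate 125 x 70 mm (x from -12 to 113 mm; top of it all at 106 mm). Origin: on the bench right below the paddle's hinge; z up. The hinge axis runs along the valve's y at height 95 mm; the orange paddle reaches from it towards the valve's -x.
- paddle (a joint): Angle of the sprung paddle, rad: 0 at rest, sloping up from the hinge (0.28 above level); grows as it is pressed; 0.70 is the lower stop (0.42 below level). The spring always drives it back to 0, with about 3.5 N at the pad at rest and 11 N at the bottom; little damping, so it snaps up when let go. Nothing latches.
- paddle_pad (a point): Centre of the top face of the paddle's ribbed orange pad (46 mm along the paddle x 34 mm wide, 10 mm thick; the arm behind it is 22 mm wide), 118 mm from the hinge. Height about 132 mm at rest, 51 mm when fully pressed. Its own frame turns with the paddle; at rest it is parallel to the valve's frame.
- carton: Loose carton, brown with a blue band, 56 mm (its x) x 210 mm (its y) x 62 mm high, 0.17 to 0.34 kg. Origin: centre of the underside. It starts crosswise under the paddle, long axis roughly along the valve's y, an end sticking out about 80 mm each side of the pad, and stops the paddle from going fully down. May be pushed or gripped.
- bottle: Bystander: white plastic bottle with blue cap, 56 mm across, 150 mm tall, beside the valve. Origin: centre of the underside.
- jar: Bystander: amber jar with black cap, 60 mm across, 70 mm tall, beside the valve. Origin: centre of the underside.
- beaker: Bystander: open green beaker, 64 mm across, 90 mm tall, before or behind the pot. Origin: centre of the underside.
- coupling: Bystander: grey and orange hose coupling standing upright, 48 mm across, 50 mm tall, before or behind the pot. Origin: centre of the underside.
There are look-alikes about, which are no part of the job. Leave any purple look-alike of the carton alone.

How it is judged:
By the outcome, as a careful person would: the job done as asked, in the order asked, and still so for the second after the job is handed in, with the robot touching nothing.
It also fails if it takes over 72 s, if anything falls off the work surface, if the arm or the gripper's body presses on something with over 40 N, if the wrist force passes 120 N, or if a joint passes its speed limit or range.

## Working session

There is one attempt and no reset: what is moved stays moved. The work goes in short steps, Python scripts to look and compute and a shell command to move; the robot and the scene stay as the last step left them, time stands still between calls to the robot, and variables do not carry over. Pictures are saved under pics/ and viewed, at most 10 in all, crops included, and the job is handed in when it is done.

```bash
mkdir -p pics; ls; cat > h.py <<'E'
import numpy as np, cv2
from scipy.spatial.transform import Rotation as R
from workcell import ctrl
def cam(p):
    """camera->world (Rm,t)"""
    if 'mount' in p and p.get('mount') is not None:
        s=ctrl.read_state(); T=np.eye(4); T[:3,:3]=R.from_rotvec(s['tool_rot']).as_matrix(); T[:3,3]=s['eef_pos']
        M=T@np.array(p['mount']); return M[:3,:3],M[:3,3]
    Rm=R.from_rotvec(np.ravel(p['rvec'])).as_matrix(); return Rm.T,-Rm.T@np.ravel(p['tvec'])
def rays(p,uv):
    d=np.array([0,0,0,0,0.]); d[0]=p['k1']
    return cv2.undistortPoints(np.array(uv,float).reshape(-1,1,2),np.array(p['intrinsics'],float),d).reshape(-1,2)
def at_z(p,uv,z):
    Rm,t=cam(p); n=rays(p,uv); d=np.c_[n,np.ones(len(n))]@Rm.T
    return t+d*((z-t[2])/d[:,2])[:,None]
def pts(p,mask):
    v,u=np.nonzero(mask&(p['range_z']>0)); z=p['range_z'][v,u]
    n=rays(p,np.c_[u,v]); Rm,t=cam(p); return (np.c_[n,np.ones(len(n))]*z[:,None])@Rm.T+t
def save(im,n): cv2.imwrite('pics/'+n,cv2.cvtColor(np.ascontiguousarray(im),cv2.COLOR_RGB2BGR))
E
python3 - <<'E'
from h import *
np.set_printoptions(precision=4,suppress=True)
for c in ['top','side']:
    p=ctrl.snapshot(c); save(p['image'],c+'0.png'); print(c,cam(p)[1])
    for l in ['pot','valve','carton','bottle','jar','beaker','coupling']:
        for r in ctrl.regions_of(p,l)[:3]:
            q=pts(p,r['mask']); print(l,round(r['confidence'],2),np.round(r['location']),r['mask'].sum(),np.median(q,0) if len(q) else '',q.max(0) if len(q) else '')
    for l in ['tab0_top','tab1_top','tab2_top','tab3_top','paddle_pad','pot','valve','carton']:
        for r in ctrl.tip_of(p,l)[:3]:
            z={'pad':.132}.get(l[-3:],.163 if 'tab' in l else 0)
            print(l,round(r['confidence'],2),np.round(r['location'],1),at_z(p,[r['location']],z)[0])
s=ctrl.read_state(); print(s)
E
```

```text
pics
top [ 0.2347 -0.1029  1.4626]
pot 0.87 [242. 177.] 2530 [0.5689 0.1428 0.1465] [0.7064 0.2619 0.172 ]
valve 0.67 [334. 174.] 1178 [ 0.6072 -0.1345  0.0822] [ 0.7172 -0.1022  0.1432]
valve 0.51 [247. 152.] 56 [0.6385 0.1291 0.1646] [0.6494 0.141  0.172 ]
carton 0.79 [374. 289.] 1405 [ 0.2429 -0.2541  0.0621] [ 0.3481 -0.1947  0.0743]
carton 0.73 [390. 126.] 1303 [ 0.7744 -0.3239  0.061 ] [ 0.8476 -0.2208  0.073 ]
carton 0.62 [337. 214.] 1257 [ 0.4706 -0.1459  0.0611] [ 0.521  -0.0215  0.1355]
bottle 0.54 [307. 158.] 357 [ 0.6442 -0.053   0.0998] [ 0.6809 -0.0241  0.1552]
bottle 0.18 [227. 213.] 387 [0.4692 0.2036 0.0434] [0.5029 0.2278 0.0962]
jar 0.68 [370. 174.] 335 [ 0.6023 -0.2507  0.0672] [ 0.6372 -0.2237  0.0769]
beaker 0.66 [227. 213.] 367 [0.4696 0.205  0.0479] [0.4928 0.2278 0.0962]
coupling 0.6 [258. 148.] 157 [0.6876 0.1121 0.0467] [0.7106 0.1366 0.1458]
tab0_top 0.61 [244.6 153.8] [0.6336 0.1302 0.163 ]
tab1_top 0.49 [219.3 166. ] [0.5949 0.2033 0.163 ]
tab2_top 0.42 [227.1 191. ] [0.5198 0.1753 0.163 ]
tab3_top 0.61 [258.  177.9] [0.5607 0.0867 0.163 ]
paddle_pad 0.5
[... 1682 characters left out ...]
958 -0.1394  0.    ]
valve 0.37 [250.2 287.9] [0.6904 0.1152 0.    ]
carton 0.94 [330.7 234.3] [ 0.4737 -0.1236  0.    ]
carton 0.93 [243.7 192.6] [ 0.7902 -0.329   0.    ]
carton 0.82 [314.5 168.4] [ 0.5501 -0.4935  0.    ]
{'time': 1.6, 'joint_positions': array([ 0.9897,  0.3773,  0.081 ,  1.2744, -0.    ,  1.4605]), 'qd': array([-0.0016,  0.001 , -0.001 , -0.001 ,  0.0011,  0.0034]), 'effort': array([  0.0001, -46.351 ,  27.0154,   0.0004,  -0.0001,  -0.    ]), 'eef_pos': array([0.2608, 0.5125, 0.4047]), 'tool_rot': array([0.7328, 3.0549, 0.0002]), 'force': array([-0.0459,  0.1479,  0.332 ]), 'moment': array([ 0.0175, -0.014 , -0.0566]), 'finger_force': 0.0, 'opening': 0.9975843144595016}
```

```bash
python3 - <<'E'
import cv2
a=cv2.imread('pics/top0.png')[90:320,190:490]; cv2.imwrite('pics/topc.png',cv2.resize(a,None,fx=2.6,fy=2.6,interpolation=cv2.INTER_CUBIC))
E
```

```text
(no output)
```

View pics/topc.png

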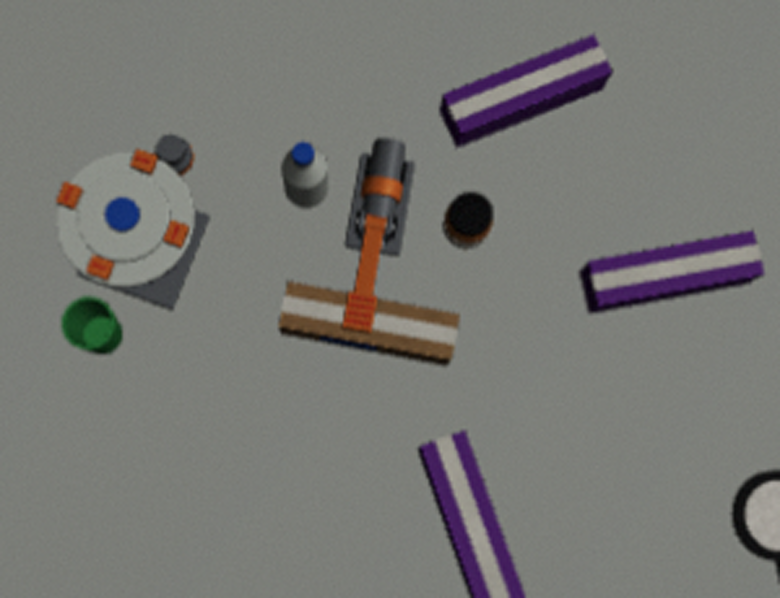

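View pics/side0.png

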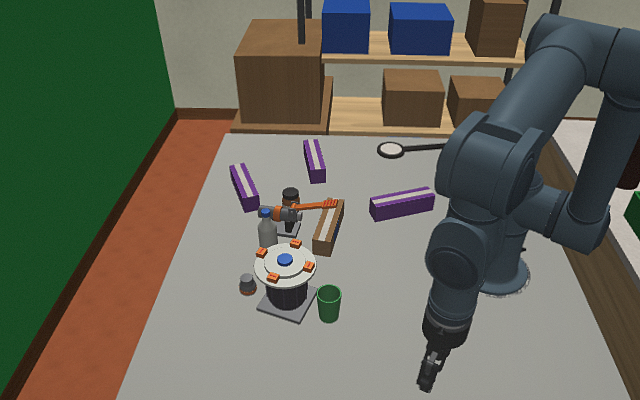

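Top view: the carton could be the brown box at (335,215), or the purple look-alikes at (374,289), (390,126) and (443,198). The description says brown and under the paddle, so I choose (335,215); the crop confirms this. The pot is at (242,177), and the beaker is near it at (227,213). The side view agrees. I'll now approach the pot with the fingers shut.

```bash

python3 -m pendant '[{"gripper":1,"translation":[-0.1,-0.045,0],"twist":0},{"gripper":1,"translation":[-0.3,-0.135,0],"twist":0},{"gripper":1,"translation":[-0.5,-0.225,0],"twist":0},{"gripper":1,"translation":[-0.7,-0.315,0],"twist":0},{"gripper":1,"translation":[-0.9,-0.405,0],"twist":0},{"gripper":1,"translation":[-1,-0.45,0],"twist":0},{"gripper":1,"translation":[-1,-0.45,0],"twist":0},{"gripper":1,"translation":[-1,-0.45,0],"twist":0},{"gripper":1,"translation":[-1,-0.45,0],"twist":0},{"gripper":1,"translation":[-1,-0.45,0],"twist":0}]'
python3 -m pendant '[{"gripper":1,"translation":[-0.1,-0.045,0],"twist":0},{"gripper":1,"translation":[-0.3,-0.135,0],"twist":0},{"gripper":1,"translation":[-0.5,-0.225,0],"twist":0},{"gripper":1,"translation":[-0.7,-0.315,0],"twist":0},{"gripper":1,"translation":[-0.9,-0.405,0],"twist":0},{"gripper":1,"translation":[-1,-0.45,0],"twist":0},{"gripper":1,"translation":[-1,-0.45,0],"twist":0},{"gripper":1,"translation":[-1,-0.45,0],"twist":0},{"gripper":1,"translation":[-1,-0.45,0],"twist":0},{"gripper":1,"translation":[-1,-0.45,0],"twist":0}]'
python3 -m pendant '[{"gripper":1,"translation":[-0.1,-0.045,0],"twist":0},{"gripper":1,"translation":[-0.3,-0.135,0],"twist":0},{"gripper":1,"translation":[-0.5,-0.225,0],"twist":0},{"gripper":1,"translation":[-0.7,-0.315,0],"twist":0},{"gripper":1,"translation":[-0.9,-0.405,0],"twist":0},{"gripper":1,"translation":[-1,-0.45,0],"twist":0},{"gripper":1,"translation":[-1,-0.45,0],"twist":0},{"gripper":1,"translation":[-1,-0.45,0],"twist":0},{"gripper":1,"translation":[-1,-0.45,0],"twist":0},{"gripper":1,"translation":[-1,-0.45,0],"twist":0}]'
python3 - <<'E'
from h import *
np.set_printoptions(precision=4,suppress=True)
s=ctrl.read_state(); print(s['time'],s['eef_pos'],s['tool_rot'])
p=ctrl.snapshot('wrist'); print(p['mount']); save(p['image'],'w1.png')
for i in range(4):
    for r in ctrl.tip_of(p,f'tab{i}_top')[:2]: print(i,round(r['confidence'],2),r['location'],at_z(p,[r['location']],.163)[0])
hsv=cv2.cvtColor(p['image'],cv2.COLOR_RGB2HSV)
m=((hsv[...,0]<14)&(hsv[...,1]>150)&(hsv[...,2]>60)).astype('uint8')
n,l,st,c=cv2.connectedComponentsWithStats(m)
for k in range(1,n):
    if st[k,4]>60:
        q=pts(p,l==k); 
        if len(q): q=q[q[:,2]>np.percentile(q[:,2],40)]; print(c[k],st[k,4],np.mean([q.min(0),q.max(0)],0),np.median(q,0))
E
```

```text
time: 2.43
eef_pos: [0.329, 0.4277, 0.4047]
tool_rot: [-0.731, -3.055, -0.001]
force: [-0.3, 0.9, -0.8]
opening: -0.004
finger_force: 0.0
time: 3.27
eef_pos: [0.3976, 0.3423, 0.4047]
tool_rot: [-0.73, -3.055, -0.001]
force: [-0.3, -0.9, 0.2]
opening: -0.003
finger_force: 0.0
time: 4.1
eef_pos: [0.4663, 0.2569, 0.4047]
tool_rot: [-0.73, -3.055, -0.0]
force: [-0.0, -0.5, 0.2]
opening: 0.001
finger_force: 0.0
4.1 [0.4663 0.2569 0.4047] [-0.7304 -3.0551 -0.0003]
[[ 0.0008 -0.9614 -0.2752  0.0699]
 [ 1.      0.0009 -0.0005 -0.0003]
 [ 0.0008 -0.2752  0.9614  0.0309]
 [ 0.      0.      0.      1.    ]]
[ 38.3867 364.2909] 1461 [0.4647 0.0373 0.2264] [ 0.4729 -0.1109  0.1337]
```

View pics/w1.png

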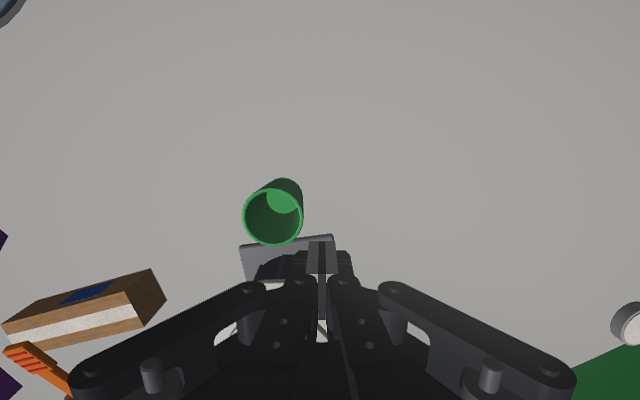

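The wrist view shows the beaker at (275,215), the carton at (85,310), and the pot hidden behind the fingers. I'll move past the pot so the camera sits over it.

```bash

python3 -m pendant '[{"gripper":1,"translation":[-0.1,-0.025,0],"twist":0},{"gripper":1,"translation":[-0.3,-0.07,0],"twist":0},{"gripper":1,"translation":[-0.5,-0.12,0],"twist":0},{"gripper":1,"translation":[-0.7,-0.17,0],"twist":0},{"gripper":1,"translation":[-0.9,-0.21,0],"twist":0},{"gripper":1,"translation":[-1,-0.24,0],"twist":0},{"gripper":1,"translation":[-1,-0.24,0],"twist":0},{"gripper":1,"translation":[-1,-0.24,0],"twist":0},{"gripper":1,"translation":[-1,-0.24,0],"twist":0},{"gripper":1,"translation":[-1,-0.24,0],"twist":0}]' >/dev/null
python3 -m pendant '[{"gripper":1,"translation":[-0.1,-0.025,0],"twist":0},{"gripper":1,"translation":[-0.3,-0.07,0],"twist":0},{"gripper":1,"translation":[-0.5,-0.12,0],"twist":0},{"gripper":1,"translation":[-0.7,-0.17,0],"twist":0},{"gripper":1,"translation":[-0.9,-0.21,0],"twist":0},{"gripper":1,"translation":[-1,-0.24,0],"twist":0},{"gripper":1,"translation":[-1,-0.24,0],"twist":0},{"gripper":1,"translation":[-1,-0.24,0],"twist":0},{"gripper":1,"translation":[-1,-0.24,0],"twist":0},{"gripper":1,"translation":[-1,-0.24,0],"twist":0}]'
cat > tabs.py <<'E'
from h import *
np.set_printoptions(precision=4,suppress=True)
def blobs(p,lo=60):
    hsv=cv2.cvtColor(p['image'],cv2.COLOR_RGB2HSV)
    m=((hsv[...,0]<14)&(hsv[...,1]>150)&(hsv[...,2]>60)).astype('uint8')
    n,l,st,c=cv2.connectedComponentsWithStats(m)
    for k in range(1,n):
        if st[k,4]>lo:
            q=pts(p,l==k)
            if len(q):
                h=np.percentile(q[:,2],70); t=q[abs(q[:,2]-h)<.004]; r=cv2.minAreaRect((t[:,:2]*1e3).astype('float32'))
                print('blob',c[k],st[k,4],'h',h,'rect',r)
E
python3 - <<'E'
from tabs import *
s=ctrl.read_state(); print(s['time'],s['eef_pos'],s['tool_rot'])
for c in ['wrist','top','side']:
    p=ctrl.snapshot(c); print(c); blobs(p,30)
    if c=='wrist':
        save(p['image'],'w2.png')
        for i in range(4):
            for r in ctrl.tip_of(p,f'tab{i}_top')[:2]: print(i,round(r['confidence'],2),r['location'],at_z(p,[r['location']],.163)[0])
E
```

```text
time: 6.02
eef_pos: [0.6227, 0.1234, 0.4049]
tool_rot: [-0.731, -3.055, -0.0]
force: [0.3, -0.4, -0.9]
opening: -0.0
finger_force: 0.0
6.0167 [0.6227 0.1234 0.4049] [-0.7307 -3.0551 -0.0004]
wrist
blob [319.5417  47.8719] 1390 h 0.16420964411427164 rect ((517.6069946289062, 174.75360107421875), (25.19995880126953, 21.891525268554688), 70.92962646484375)
blob [423.8038 134.1254] 1045 h 0.163126727668475 rect ((600.7628784179688, 215.38540649414062), (21.504199981689453, 24.669240951538086), 70.8751220703125)
blob [243.5018 159.0126] 1108 h 0.16302853399169256 rect ((558.2991333007812, 91.3946762084961), (21.88916778564453, 25.451400756835938), 71.04946899414062)
blob [ 46.2188 216.7841] 3849 h 0.1289636455171814 rect ((481.8952941894531, -117.49573516845703), (36.38751220703125, 52.978843688964844), 79.0136947631836)
blob [343.7083 232.9908] 761 h 0.1651816705557028 rect ((641.9019775390625, 131.70889282226562), (24.90485191345215, 20.69094467163086), 69.72163391113281)
blob [620.0455 268.5341] 88 h -0.7488916075372151 rect ((1731.412109375, 1071.0989990234375), (227.20339965820312, 1
[... 2503 characters left out ...]
.80836486816406), (22.24153709411621, 25.93350601196289), 71.90555572509766)
blob [261.0843 252.2169] 83 h 0.1646307011483368 rect ((642.172607421875, 133.51971435546875), (27.84318733215332, 21.067541122436523), 74.57167053222656)
blob [307.716  266.4568] 81 h 0.16390844349078582 rect ((518.0811767578125, 177.608642578125), (25.385692596435547, 22.63982391357422), 67.55313110351562)
blob [272.6136 277.1477] 88 h 0.16280568465525522 rect ((601.36962890625, 219.01068115234375), (24.50356674194336, 24.448637008666992), 77.85235595703125)
blob [248.5484 292.1613] 31 h 0.012566773795924524 rect ((689.2024536132812, 140.4785919189453), (39.440406799316406, 17.433109283447266), 21.257247924804688)
```

View pics/w2.png

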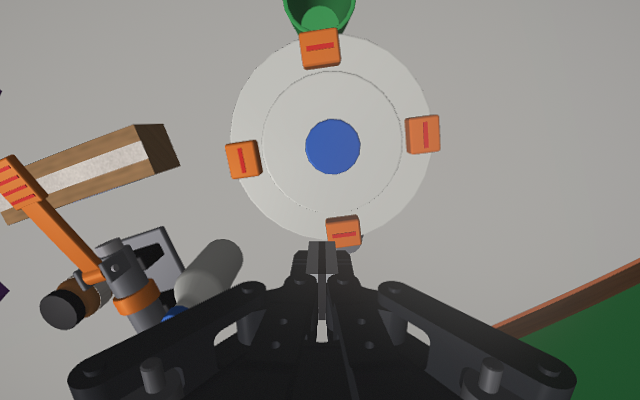

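The wrist view shows all four tabs clearly, at (343,233), (424,134), (320,48) and (243,159). Their positions fit a square with its centre at (0.5796, 0.1533) and a yaw of -19°. I'll start with tab0.

```bash

python3 -m pendant '[{"gripper":1,"translation":[-0.06,0.08,0],"twist":0},{"gripper":1,"translation":[-0.135,0.16,0],"twist":0},{"gripper":1,"translation":[-0.135,0.16,0.12],"twist":0},{"gripper":1,"translation":[-0.135,0.16,0.3],"twist":0},{"gripper":1,"translation":[-0.135,0.16,0.45],"twist":0},{"gripper":1,"translation":[-0.135,0.16,0.55],"twist":0},{"gripper":1,"translation":[-0.135,0.16,0.59],"twist":0},{"gripper":1,"translation":[-0.135,0.16,0.62],"twist":0},{"gripper":1,"translation":[-0.135,0.16,0.65],"twist":0},{"gripper":1,"translation":[-0.135,0.16,0.67],"twist":0}]'
python3 -m pendant '[{"gripper":1,"translation":[0,0,0.02],"twist":0},{"gripper":1,"translation":[0,0,0.04],"twist":0},{"gripper":1,"translation":[0,0,0.06],"twist":0},{"gripper":1,"translation":[0,0,0.08],"twist":0},{"gripper":1,"translation":[0,0,0.09],"twist":0},{"gripper":1,"translation":[0,0,0.1],"twist":0},{"gripper":1,"translation":[0,0,0.1],"twist":0},{"gripper":1,"translation":[0,0,0.1],"twist":0},{"gripper":1,"translation":[0,0,0.1],"twist":0},{"gripper":1,"translation":[0,0,0.1],"twist":0}]'
```

```text
time: 7.2
eef_pos: [0.643, 0.1307, 0.3383]
tool_rot: [0.732, 3.054, 0.001]
force: [0.2, 0.7, -0.6]
opening: -0.001
finger_force: 0.0
time: 8.03
eef_pos: [0.6428, 0.1307, 0.3294]
tool_rot: [0.732, 3.053, 0.001]
force: [-1.6, 0.4, 5.4]
opening: 0.001
finger_force: 2.8
```

```bash

python3 -m pendant '[{"gripper":1,"translation":[0,0,0.01],"twist":0},{"gripper":1,"translation":[0,0,0.02],"twist":0},{"gripper":1,"translation":[0,0,0.03],"twist":0},{"gripper":1,"translation":[0,0,0.04],"twist":0},{"gripper":1,"translation":[0,0,0.04],"twist":0},{"gripper":1,"translation":[0,0,0.04],"twist":0},{"gripper":1,"translation":[0,0,0.04],"twist":0},{"gripper":1,"translation":[0,0,0.04],"twist":0},{"gripper":1,"translation":[0,0,0.04],"twist":0},{"gripper":1,"translation":[0,0,0.04],"twist":0}]'
```

```text
time: 8.87
eef_pos: [0.6425, 0.1307, 0.3293]
tool_rot: [0.731, 3.05, 0.002]
force: [-8.6, -1.8, 22.0]
opening: -0.002
finger_force: 11.1
```

```bash

python3 -m pendant '[{"gripper":1,"translation":[0,0,-0.1],"twist":0},{"gripper":1,"translation":[0,0,-0.3],"twist":0},{"gripper":1,"translation":[0.1,0.08,-0.3],"twist":0},{"gripper":1,"translation":[0.25,0.2,-0.3],"twist":0},{"gripper":1,"translation":[0.45,0.34,-0.3],"twist":0},{"gripper":1,"translation":[0.65,0.49,-0.3],"twist":0},{"gripper":1,"translation":[0.746,0.566,-0.3],"twist":0},{"gripper":1,"translation":[0.746,0.566,-0.3],"twist":0},{"gripper":1,"translation":[0.746,0.566,-0.22],"twist":0},{"gripper":1,"translation":[0.746,0.566,-0.18],"twist":0}]'
python3 -m pendant '[{"gripper":1,"translation":[0,0,0.03],"twist":0},{"gripper":1,"translation":[0,0,0.06],"twist":0},{"gripper":1,"translation":[0,0,0.09],"twist":0},{"gripper":1,"translation":[0,0,0.12],"twist":0},{"gripper":1,"translation":[0,0,0.14],"twist":0},{"gripper":1,"translation":[0,0,0.16],"twist":0},{"gripper":1,"translation":[0,0,0.17],"twist":0},{"gripper":1,"translation":[0,0,0.18],"twist":0},{"gripper":1,"translation":[0,0,0.18],"twist":0},{"gripper":1,"translation":[0,0,0.18],"twist":0}]'
python3 -m pendant '[{"gripper":1,"translation":[0,0,-0.1],"twist":0},{"gripper":1,"translation":[0,0,-0.3],"twist":0},{"gripper":1,"translation":[0.08,-0.1,-0.3],"twist":0},{"gripper":1,"translation":[0.2,-0.25,-0.3],"twist":0},{"gripper":1,"translation":[0.34,-0.45,-0.3],"twist":0},{"gripper":1,"translation":[0.49,-0.65,-0.3],"twist":0},{"gripper":1,"translation":[0.563,-0.745,-0.3],"twist":0},{"gripper":1,"translation":[0.563,-0.745,-0.3],"twist":0},{"gripper":1,"translation":[0.563,-0.745,-0.22],"twist":0},{"gripper":1,"translation":[0.563,-0.745,-0.18],"twist":0}]'
python3 -m pendant '[{"gripper":1,"translation":[0,0,0.03],"twist":0},{"gripper":1,"translation":[0,0,0.06],"twist":0},{"gripper":1,"translation":[0,0,0.09],"twist":0},{"gripper":1,"translation":[0,0,0.12],"twist":0},{"gripper":1,"translation":[0,0,0.14],"twist":0},{"gripper":1,"translation":[0,0,0.16],"twist":0},{"gripper":1,"translation":[0,0,0.17],"twist":0},{"gripper":1,"translation":[0,0,0.18],"twist":0},{"gripper":1,"translation":[0,0,0.18],"twist":0},{"gripper":1,"translation":[0,0,0.18],"twist":0}]'
```

```text
time: 9.7
eef_pos: [0.6023, 0.2145, 0.3407]
tool_rot: [0.733, 3.054, -0.001]
force: [-1.0, -0.7, 0.6]
opening: 0.001
finger_force: 0.0
time: 10.53
eef_pos: [0.6015, 0.2139, 0.3292]
tool_rot: [0.734, 3.051, 0.001]
force: [-11.0, -4.3, 27.5]
opening: -0.0
finger_force: 13.9
time: 11.37
eef_pos: [0.5188, 0.174, 0.341]
tool_rot: [0.733, 3.054, 0.001]
force: [-0.5, 0.9, -1.2]
opening: 0.002
finger_force: 0.0
time: 12.2
eef_pos: [0.5181, 0.1743, 0.3291]
tool_rot: [0.731, 3.051, 0.002]
force: [-13.9, -3.4, 36.1]
opening: -0.002
finger_force: 17.8
```

```bash

python3 -m pendant '[{"gripper":1,"translation":[0,0,-0.1],"twist":0},{"gripper":1,"translation":[0,0,-0.3],"twist":0},{"gripper":1,"translation":[-0.1,-0.08,-0.3],"twist":0},{"gripper":1,"translation":[-0.25,-0.2,-0.3],"twist":0},{"gripper":1,"translation":[-0.45,-0.34,-0.3],"twist":0},{"gripper":1,"translation":[-0.65,-0.49,-0.3],"twist":0},{"gripper":1,"translation":[-0.744,-0.563,-0.3],"twist":0},{"gripper":1,"translation":[-0.744,-0.563,-0.3],"twist":0},{"gripper":1,"translation":[-0.744,-0.563,-0.22],"twist":0},{"gripper":1,"translation":[-0.744,-0.563,-0.18],"twist":0}]'
python3 -m pendant '[{"gripper":1,"translation":[0,0,0.03],"twist":0},{"gripper":1,"translation":[0,0,0.06],"twist":0},{"gripper":1,"translation":[0,0,0.09],"twist":0},{"gripper":1,"translation":[0,0,0.12],"twist":0},{"gripper":1,"translation":[0,0,0.14],"twist":0},{"gripper":1,"translation":[0,0,0.155],"twist":0},{"gripper":1,"translation":[0,0,0.17],"twist":0},{"gripper":1,"translation":[0,0,0.17],"twist":0},{"gripper":1,"translation":[0,0,0.17],"twist":0},{"gripper":1,"translation":[0,0,0.17],"twist":0}]'
python3 -m pendant '[{"gripper":1,"translation":[0,0,-0.2],"twist":0},{"gripper":1,"translation":[0,0,-0.4],"twist":0},{"gripper":1,"translation":[-0.1,-0.1,-0.7],"twist":0},{"gripper":1,"translation":[-0.2,-0.2,-0.8],"twist":0},{"gripper":1,"translation":[-0.3,-0.3,-0.8],"twist":0},{"gripper":1,"translation":[-0.4,-0.4,-0.8],"twist":0},{"gripper":1,"translation":[-0.5,-0.5,-0.8],"twist":0},{"gripper":1,"translation":[-0.6,-0.6,-0.8],"twist":0},{"gripper":1,"translation":[-0.6,-0.6,-0.8],"twist":0},{"gripper":1,"translation":[-0.6,-0.6,-0.8],"twist":0}]'
cat >> tabs.py <<'E'
def carton(p):
    hsv=cv2.cvtColor(p['image'],cv2.COLOR_RGB2HSV); out=[]
    for r in ctrl.regions_of(p,'carton'):
        hh=np.median(hsv[...,0][r['mask']&(hsv[...,1]>70)])
        q=pts(p,r['mask']); 
        if len(q)<50: continue
        t=q[(abs(q[:,2]-.062)<.005)]
        if len(t)<20: continue
        lo,hi=np.percentile(t[:,:2],[1,99],axis=0)
        print('carton',round(r['confidence'],2),np.round(r['location']),'hue',hh,cv2.minAreaRect((t[:,:2]*1e3).astype('float32')))
E
python3 - <<'E'
from tabs import *
s=ctrl.read_state(); print(s['time'],s['eef_pos'],s['tool_rot'])
for c in ['wrist','top','side']:
    p=ctrl.snapshot(c); print(c); blobs(p,50); carton(p)
    if c=='wrist': save(p['image'],'w3.png')
E
```

```text
time: 13.03
eef_pos: [0.5584, 0.0906, 0.3403]
tool_rot: [-0.732, -3.054, -0.0]
force: [-0.2, -0.3, -1.6]
opening: 0.001
finger_force: 0.0
time: 13.87
eef_pos: [0.5574, 0.0911, 0.3292]
tool_rot: [0.73, 3.053, 0.001]
force: [-11.9, -0.1, 27.5]
opening: -0.002
finger_force: 14.0
time: 14.7
eef_pos: [0.5849, 0.0086, 0.4033]
tool_rot: [-0.735, -3.052, -0.0]
force: [-0.1, -0.9, 0.1]
opening: -0.001
finger_force: 0.0
14.7 [0.5849 0.0086 0.4033] [-0.7347 -3.052  -0.0003]
wrist
blob [490.8546  25.6723] 1492 h 0.15620348508360116 rect ((516.9213256835938, 174.65235900878906), (26.734766006469727, 21.84189224243164), 71.40536499023438)
blob [577.1647 111.7729] 1123 h 0.15626812193370118 rect ((600.3938598632812, 215.60861206054688), (23.502124786376953, 25.225940704345703), 72.28073120117188)
blob [405.2603 133.9295] 1064 h 0.1565236627843994 rect ((557.6280517578125, 91.33364868164062), (21.399620056152344, 24.890199661254883), 71.5495376586914)
blob [154.7617 194.792 ] 4624 h 0.1315946398408465 rect ((479.7381286621094, -116.87446594238281), (34.33960723876953, 47.575809478759766), 81.7992782
[... 3641 characters left out ...]
ob [273.0889 279.0222] 90 h 0.1559215600640969 rect ((601.1944580078125, 218.65293884277344), (26.493167877197266, 25.136920928955078), 77.73985290527344)
carton 0.79 [398. 203.] hue 139.0 ((244.95115661621094, -253.02609252929688), (212.1632843017578, 64.49439239501953), 20.001100540161133)
carton 0.74 [328. 231.] hue 15.0 ((481.7898254394531, -126.89310455322266), (214.76889038085938, 57.4631233215332), 79.93161010742188)
carton 0.66 [314. 160.] hue 139.0 ((552.333251953125, -498.5882568359375), (56.13767623901367, 212.99586486816406), 11.881556510925293)
carton 0.63 [238. 186.] hue 139.0 ((785.5321044921875, -321.97979736328125), (57.16923904418945, 214.56207275390625), 23.85619354248047)
```

View pics/w3.png

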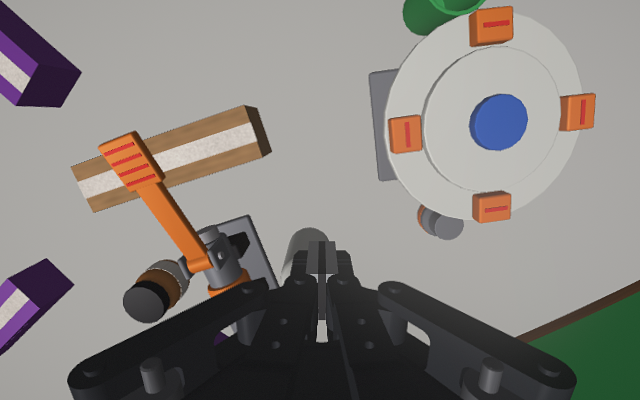

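All four tabs are at 156 mm, so they are home. The real carton in this view is the brown one at (185,155), under the pad at (130,160); the purple boxes are at (30,60) and (30,300). I'll open the gripper and line up over the carton's left end.

```bash

python3 -m pendant '[{"gripper":0,"translation":[0.05,-0.08,0],"twist":0.1},{"gripper":0,"translation":[0.14,-0.22,0],"twist":0.25},{"gripper":0,"translation":[0.23,-0.36,0],"twist":0.4},{"gripper":0,"translation":[0.32,-0.5,0],"twist":0.55},{"gripper":0,"translation":[0.42,-0.65,0],"twist":0.7},{"gripper":0,"translation":[0.5,-0.8,0],"twist":0.85},{"gripper":0,"translation":[0.553,-0.894,0],"twist":1},{"gripper":0,"translation":[0.553,-0.894,0],"twist":1},{"gripper":0,"translation":[0.553,-0.894,0],"twist":1},{"gripper":0,"translation":[0.553,-0.894,0],"twist":1}]' >/dev/null
python3 -m pendant '[{"gripper":0,"translation":[0,0,0.02],"twist":0.12},{"gripper":0,"translation":[0,0,0.1],"twist":0.25},{"gripper":0,"translation":[0,0,0.2],"twist":0.4},{"gripper":0,"translation":[0,0,0.3],"twist":0.5},{"gripper":0,"translation":[0,0,0.4],"twist":0.616},{"gripper":0,"translation":[0,0,0.4],"twist":0.616},{"gripper":0,"translation":[0,0,0.4],"twist":0.616},{"gripper":0,"translation":[0,0,0.4],"twist":0.616},{"gripper":0,"translation":[0,0,0.4],"twist":0.616},{"gripper":0,"translation":[0,0,0.4],"twist":0.616}]'
python3 - <<'E'
from h import *
s=ctrl.read_state(); print(s['joint_positions'],s['eef_pos'],s['opening'])
M=R.from_rotvec(s['tool_rot']).as_matrix(); t=np.array([.4948,-.0458,.195])
print(M.round(3)); print('yang',np.degrees(np.arctan2(M[1,1],M[0,1])),'delta tool',M.T@(t-s['eef_pos']))
E
```

```text
time: 16.67
eef_pos: [0.4955, -0.045, 0.3654]
tool_rot: [2.399, 2.027, 0.002]
force: [0.4, -0.1, -0.1]
opening: 1.002
finger_force: 0.0
[-2.18207845e-01  2.36206461e-01 -2.18007283e-01  1.11514458e+00
  1.28366169e-04  1.52041199e+00] [ 0.49553792 -0.04502424  0.3654131 ] 1.0023936781347678
[[ 0.167  0.986  0.001]
 [ 0.986 -0.167 -0.   ]
 [ 0.     0.001 -1.   ]]
yang -9.615576009664736 delta tool [-0.00089763 -0.00084382  0.17041201]
```

```bash

python3 -m pendant '[{"gripper":0,"translation":[0,0,0.1],"twist":0},{"gripper":0,"translation":[-0.01,-0.01,0.25],"twist":0},{"gripper":0,"translation":[-0.01,-0.01,0.4],"twist":0},{"gripper":0,"translation":[-0.01,-0.01,0.55],"twist":0},{"gripper":0,"translation":[-0.01,-0.01,0.7],"twist":0},{"gripper":0,"translation":[-0.01,-0.01,0.8],"twist":0},{"gripper":0,"translation":[-0.01,-0.01,0.9],"twist":0},{"gripper":0,"translation":[-0.01,-0.01,0.95],"twist":0},{"gripper":0,"translation":[-0.01,-0.01,0.95],"twist":0},{"gripper":0,"translation":[-0.01,-0.01,0.95],"twist":0}]'
python3 -m pendant '[{"gripper":0,"translation":[0,0,0.1],"twist":0},{"gripper":0,"translation":[0,0,0.2],"twist":0},{"gripper":0,"translation":[0,0,0.3],"twist":0},{"gripper":0,"translation":[0,0,0.4],"twist":0},{"gripper":0,"translation":[0,0,0.5],"twist":0},{"gripper":0,"translation":[0,0,0.6],"twist":0},{"gripper":0,"translation":[0,0,0.68],"twist":0},{"gripper":0,"translation":[0,0,0.74],"twist":0},{"gripper":0,"translation":[0,0,0.74],"twist":0},{"gripper":0,"translation":[0,0,0.74],"twist":0}]'
python3 -m pendant '[{"gripper":1,"translation":[0,0,0],"twist":0},{"gripper":1,"translation":[0,0,0],"twist":0},{"gripper":1,"translation":[0,0,0],"twist":0},{"gripper":1,"translation":[0,0,0],"twist":0},{"gripper":1,"translation":[0,0,0],"twist":0},{"gripper":1,"translation":[0,0,0],"twist":0},{"gripper":1,"translation":[0,0,0],"twist":0},{"gripper":1,"translation":[0,0,0],"twist":0},{"gripper":1,"translation":[0,0,0],"twist":0},{"gripper":1,"translation":[0,0,0],"twist":0}]'
```

```text
time: 17.5
eef_pos: [0.4941, -0.0459, 0.2698]
tool_rot: [-2.401, -2.026, -0.0]
force: [0.2, 0.1, -0.0]
opening: 0.999
finger_force: 0.0
time: 18.33
eef_pos: [0.4938, -0.0458, 0.1953]
tool_rot: [-2.401, -2.025, 0.001]
force: [1.3, 0.3, -0.5]
opening: 1.002
finger_force: 0.0
time: 19.17
eef_pos: [0.4946, -0.046, 0.1965]
tool_rot: [2.4, 2.025, 0.002]
force: [-0.4, 0.6, 5.6]
opening: 0.649
finger_force: 64.4
```

```bash

python3 -m pendant '[{"gripper":1,"translation":[0.03,-0.03,0],"twist":0},{"gripper":1,"translation":[0.08,-0.09,0],"twist":0},{"gripper":1,"translation":[0.14,-0.16,0],"twist":0},{"gripper":1,"translation":[0.2,-0.23,0],"twist":0},{"gripper":1,"translation":[0.26,-0.3,0],"twist":0},{"gripper":1,"translation":[0.32,-0.37,0],"twist":0},{"gripper":1,"translation":[0.38,-0.44,0],"twist":0},{"gripper":1,"translation":[0.44,-0.51,0],"twist":0},{"gripper":1,"translation":[0.49,-0.57,0],"twist":0},{"gripper":1,"translation":[0.51,-0.59,0],"twist":0}]'
python3 -m pendant '[{"gripper":1,"translation":[0.03,-0.03,0],"twist":0},{"gripper":1,"translation":[0.08,-0.09,0],"twist":0},{"gripper":1,"translation":[0.14,-0.16,0],"twist":0},{"gripper":1,"translation":[0.2,-0.23,0],"twist":0},{"gripper":1,"translation":[0.26,-0.3,0],"twist":0},{"gripper":1,"translation":[0.32,-0.37,0],"twist":0},{"gripper":1,"translation":[0.38,-0.44,0],"twist":0},{"gripper":1,"translation":[0.44,-0.51,0],"twist":0},{"gripper":1,"translation":[0.49,-0.57,0],"twist":0},{"gripper":1,"translation":[0.51,-0.59,0],"twist":0}]'
python3 -m pendant '[{"gripper":0,"translation":[0,0,0],"twist":0},{"gripper":0,"translation":[0,0,0],"twist":0},{"gripper":0,"translation":[0,0,0],"twist":0},{"gripper":0,"translation":[0,0,0],"twist":0},{"gripper":0,"translation":[0,0,0],"twist":0},{"gripper":0,"translation":[0,0,0],"twist":0},{"gripper":0,"translation":[0,0,-0.1],"twist":0},{"gripper":0,"translation":[0,0,-0.3],"twist":0},{"gripper":0,"translation":[0,0,-0.6],"twist":0},{"gripper":0,"translation":[0,0,-0.9],"twist":0}]'
python3 -m pendant '[{"gripper":1,"translation":[0,0,-0.3],"twist":0},{"gripper":1,"translation":[0,0,-0.5],"twist":0},{"gripper":1,"translation":[0,0.15,-0.6],"twist":0},{"gripper":1,"translation":[0,0.3,-0.7],"twist":0},{"gripper":1,"translation":[0,0.45,-0.7],"twist":0},{"gripper":1,"translation":[0,0.6,-0.7],"twist":0},{"gripper":1,"translation":[0,0.75,-0.7],"twist":0},{"gripper":1,"translation":[0,0.9,-0.7],"twist":0},{"gripper":1,"translation":[0,1,-0.7],"twist":0},{"gripper":1,"translation":[0,1,-0.7],"twist":0}]'
python3 - <<'E'
from tabs import *
s=ctrl.read_state(); print(s['time'],s['eef_pos'],s['tool_rot'])
p=ctrl.snapshot('top'); carton(p); save(p['image'][100:320,190:490].repeat(2,0).repeat(2,1),'t2.png')
p=ctrl.snapshot('side'); carton(p); blobs(p)
E
```

```text
time: 20.0
eef_pos: [0.4442, 0.0149, 0.1965]
tool_rot: [2.398, 2.025, 0.001]
force: [2.0, -4.7, 6.8]
opening: 0.648
finger_force: 64.7
time: 20.83
eef_pos: [0.3946, 0.075, 0.1965]
tool_rot: [2.398, 2.025, 0.001]
force: [2.3, -5.0, 8.1]
opening: 0.646
finger_force: 64.8
time: 21.67
eef_pos: [0.3939, 0.0744, 0.286]
tool_rot: [-2.4, -2.024, 0.003]
force: [0.4, 0.8, -0.3]
opening: 0.994
finger_force: 0.0
time: 22.5
eef_pos: [0.495, 0.0573, 0.3555]
tool_rot: [2.402, 2.024, 0.001]
force: [-1.0, -0.0, -0.3]
opening: 0.001
finger_force: 0.0
22.5 [0.495  0.0573 0.3555] [2.4016 2.0244 0.0012]
carton 0.9 [373. 290.] hue 138.0 ((243.4693145751953, -256.1933898925781), (206.3192596435547, 57.326358795166016), 19.58873748779297)
carton 0.72 [292. 244.] hue 15.0 ((379.2427673339844, -9.589134216308594), (208.98118591308594, 53.18907928466797), 80.15495300292969)
carton 0.63 [392. 127.] hue 137.0 ((782.4067993164062, -326.20135498046875), (58.64451599121094, 210.5139617919922), 24.66364860534668)
carton 0.86 [363. 255.] hue 15.0 ((381.0082702636719, -7.367973327636719), (215.46998596191406, 56.67383
[... 537 characters left out ...]
138.964599609375), (39.1234245300293, 20.672138214111328), 83.33137512207031)
blob [295.0896 244.6119] 67 h 0.15621415583074405 rect ((559.3690185546875, 94.579833984375), (20.56751823425293, 27.36751365661621), 66.65528106689453)
blob [261.2468 254.8052] 77 h 0.15581497823941876 rect ((642.4903564453125, 134.33792114257812), (25.59307861328125, 21.287734985351562), 64.50287628173828)
blob [308.1585 268.7073] 82 h 0.15663584180442425 rect ((518.0610961914062, 178.02960205078125), (27.364038467407227, 21.720333099365234), 75.4494400024414)
blob [273.0333 279.0111] 90 h 0.1556512488190282 rect ((601.2034912109375, 217.3644561767578), (25.530601501464844, 25.446056365966797), 71.84630584716797)
```

View pics/t2.png

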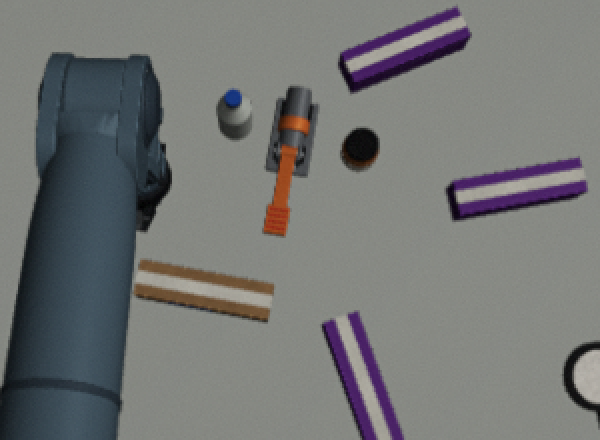

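The top view shows the carton lying flat at (205,290) in the 2x crop, i.e. (0.38, -0.01), well clear of the pad at (277,220). The bystanders are untouched. Next I'll move over the pad.

```bash

python3 -m pendant '[{"gripper":1,"translation":[-0.05,0,0],"twist":0},{"gripper":1,"translation":[-0.2,0.01,0],"twist":0},{"gripper":1,"translation":[-0.4,0.03,0],"twist":0},{"gripper":1,"translation":[-0.6,0.05,0],"twist":0},{"gripper":1,"translation":[-0.8,0.06,0],"twist":0},{"gripper":1,"translation":[-0.95,0.065,0],"twist":0},{"gripper":1,"translation":[-1,0.065,0],"twist":0},{"gripper":1,"translation":[-1,0.065,0],"twist":0},{"gripper":1,"translation":[-1,0.065,0],"twist":0},{"gripper":1,"translation":[-1,0.065,0],"twist":0}]' >/dev/null
python3 -m pendant '[{"gripper":1,"translation":[-0.1,0,0],"twist":0},{"gripper":1,"translation":[-0.25,0.02,0],"twist":0},{"gripper":1,"translation":[-0.4,0.04,0],"twist":0},{"gripper":1,"translation":[-0.55,0.05,0],"twist":0},{"gripper":1,"translation":[-0.7,0.06,0],"twist":0},{"gripper":1,"translation":[-0.743,0.064,0],"twist":0},{"gripper":1,"translation":[-0.743,0.064,0.1],"twist":0},{"gripper":1,"translation":[-0.743,0.064,0.2],"twist":0},{"gripper":1,"translation":[-0.743,0.064,0.3],"twist":0},{"gripper":1,"translation":[-0.743,0.064,0.3],"twist":0}]'
python3 - <<'E'
from tabs import *
s=ctrl.read_state(); print(s['time'],s['eef_pos'])
p=ctrl.snapshot('wrist'); blobs(p,200); save(p['image'],'w4.png')
p=ctrl.snapshot('side'); save(cv2.resize(p['image'][150:260,230:390],None,fx=4,fy=4,interpolation=2),'s4.png')
E
```

```text
time: 24.37
eef_pos: [0.4758, -0.1152, 0.3231]
tool_rot: [-2.397, -2.024, 0.003]
force: [-0.7, 0.2, -0.0]
opening: -0.001
finger_force: 0.0
24.3667 [ 0.4758 -0.1152  0.3231]
blob [540.539  214.6779] 1245 h 0.08913513544789416 rect ((640.2816772460938, -142.18521118164062), (32.45562744140625, 21.31725311279297), 81.69436645507812)
blob [395.9825 234.4528] 6232 h 0.12885076173643745 rect ((495.9462890625, -116.11573791503906), (27.367053985595703, 40.03501510620117), 28.096036911010742)
```

View pics/s4.png

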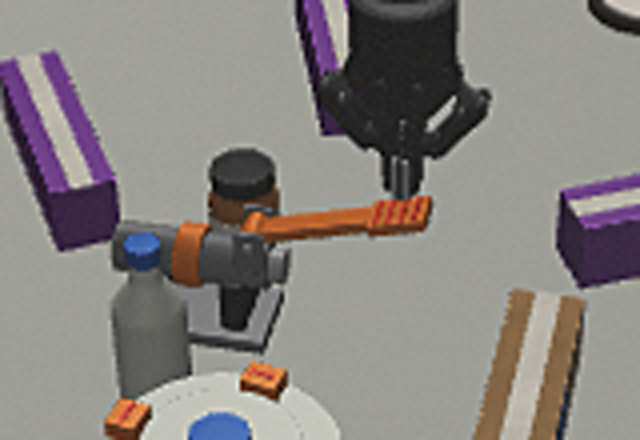

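View pics/w4.png

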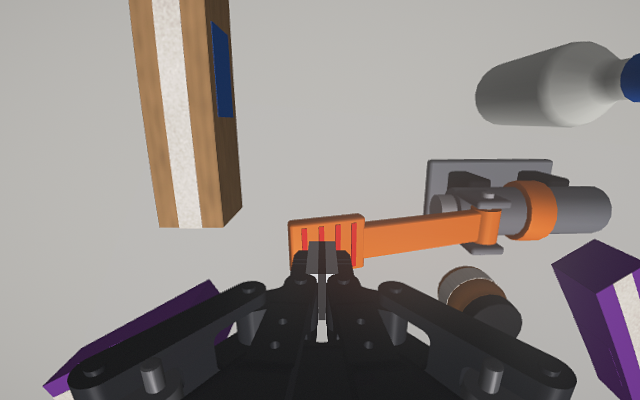

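Both views show the closed fingers right above the middle of the ribbed pad, at (400,215) in the side crop, with the carton clear. I'll press now.

```bash

python3 -m pendant '[{"gripper":1,"translation":[0,0.02,0.05],"twist":0},{"gripper":1,"translation":[0,0.02,0.1],"twist":0},{"gripper":1,"translation":[0,0.02,0.16],"twist":0},{"gripper":1,"translation":[0,0.02,0.22],"twist":0},{"gripper":1,"translation":[0,0.02,0.29],"twist":0},{"gripper":1,"translation":[0,0.02,0.36],"twist":0},{"gripper":1,"translation":[0,0.02,0.43],"twist":0},{"gripper":1,"translation":[0,0.02,0.5],"twist":0},{"gripper":1,"translation":[0,0.02,0.56],"twist":0},{"gripper":1,"translation":[0,0.02,0.6],"twist":0}]'
python3 -m pendant '[{"gripper":1,"translation":[0,0,0.04],"twist":0},{"gripper":1,"translation":[0,0,0.08],"twist":0},{"gripper":1,"translation":[0,0,0.12],"twist":0},{"gripper":1,"translation":[0,0,0.16],"twist":0},{"gripper":1,"translation":[0,0,0.2],"twist":0},{"gripper":1,"translation":[0,0,0.24],"twist":0},{"gripper":1,"translation":[0,0,0.28],"twist":0},{"gripper":1,"translation":[0,0,0.32],"twist":0},{"gripper":1,"translation":[0,0,0.34],"twist":0},{"gripper":1,"translation":[0,0,0.36],"twist":0}]'
```

```text
time: 25.3
eef_pos: [0.478, -0.1165, 0.265]
tool_rot: [-2.401, -2.025, 0.002]
force: [-3.6, 0.6, 7.1]
opening: -0.001
finger_force: 4.0
time: 26.13
eef_pos: [0.4816, -0.1173, 0.2318]
tool_rot: [2.396, 2.022, 0.01]
force: [3.6, 0.7, 13.2]
opening: -0.001
finger_force: 5.5
```

```bash

python3 -m pendant '[{"gripper":1,"translation":[0,0,0.01],"twist":0},{"gripper":1,"translation":[0,0,0.02],"twist":0},{"gripper":1,"translation":[0,0,0.03],"twist":0},{"gripper":1,"translation":[0,0,0.04],"twist":0},{"gripper":1,"translation":[0,0,0.04],"twist":0},{"gripper":1,"translation":[0,0,0.04],"twist":0},{"gripper":1,"translation":[0,0,0.04],"twist":0},{"gripper":1,"translation":[0,0,0.04],"twist":0},{"gripper":1,"translation":[0,0,0.04],"twist":0},{"gripper":1,"translation":[0,0,0.04],"twist":0}]'
```

```text
time: 26.97
eef_pos: [0.4817, -0.1174, 0.2281]
tool_rot: [2.395, 2.021, 0.009]
force: [2.6, 0.4, 12.7]
opening: 0.004
finger_force: 5.5
```

```bash

python3 -m pendant '[{"gripper":1,"translation":[0,0,0.01],"twist":0},{"gripper":1,"translation":[0,0,0.02],"twist":0},{"gripper":1,"translation":[0,0,0.03],"twist":0},{"gripper":1,"translation":[0,0,0.04],"twist":0},{"gripper":1,"translation":[0,0,0.04],"twist":0},{"gripper":1,"translation":[0,0,0.04],"twist":0},{"gripper":1,"translation":[0,0,0.04],"twist":0},{"gripper":1,"translation":[0,0,0.04],"twist":0},{"gripper":1,"translation":[0,0,0.04],"twist":0},{"gripper":1,"translation":[0,0,0.04],"twist":0}]'
```

```text
time: 27.8
eef_pos: [0.482, -0.1175, 0.2268]
tool_rot: [2.394, 2.02, 0.011]
force: [-3.9, 3.0, 34.8]
opening: 0.003
finger_force: 16.8
```

The force jumped from 13 to 35 N with the tip at 54 mm, so the paddle is on its lower stop. I'll hold for 2.5 s, then let it rise evenly.

```bash

H='x'
python3 -m pendant '[{"gripper":1,"translation":[0,0,0],"twist":0},{"gripper":1,"translation":[0,0,0],"twist":0},{"gripper":1,"translation":[0,0,0],"twist":0},{"gripper":1,"translation":[0,0,0],"twist":0},{"gripper":1,"translation":[0,0,0],"twist":0},{"gripper":1,"translation":[0,0,0],"twist":0},{"gripper":1,"translation":[0,0,0],"twist":0},{"gripper":1,"translation":[0,0,0],"twist":0},{"gripper":1,"translation":[0,0,0],"twist":0},{"gripper":1,"translation":[0,0,0],"twist":0}]'
python3 -m pendant '[{"gripper":1,"translation":[0,0,0],"twist":0},{"gripper":1,"translation":[0,0,0],"twist":0},{"gripper":1,"translation":[0,0,0],"twist":0},{"gripper":1,"translation":[0,0,0],"twist":0},{"gripper":1,"translation":[0,0,0],"twist":0},{"gripper":1,"translation":[0,0,0],"twist":0},{"gripper":1,"translation":[0,0,0],"twist":0},{"gripper":1,"translation":[0,0,0],"twist":0},{"gripper":1,"translation":[0,0,0],"twist":0},{"gripper":1,"translation":[0,0,0],"twist":0}]'
python3 -m pendant '[{"gripper":1,"translation":[0,0,0],"twist":0},{"gripper":1,"translation":[0,0,0],"twist":0},{"gripper":1,"translation":[0,0,0],"twist":0},{"gripper":1,"translation":[0,0,0],"twist":0},{"gripper":1,"translation":[0,0,0],"twist":0},{"gripper":1,"translation":[0,0,0],"twist":0},{"gripper":1,"translation":[0,0,0],"twist":0},{"gripper":1,"translation":[0,0,0],"twist":0},{"gripper":1,"translation":[0,0,0],"twist":0},{"gripper":1,"translation":[0,0,0],"twist":0}]'
python3 -m pendant '[{"gripper":1,"translation":[0,0,-0.025],"twist":0},{"gripper":1,"translation":[0,0,-0.05],"twist":0},{"gripper":1,"translation":[0,0,-0.075],"twist":0},{"gripper":1,"translation":[0,0,-0.1],"twist":0},{"gripper":1,"translation":[0,0,-0.125],"twist":0},{"gripper":1,"translation":[0,0,-0.15],"twist":0},{"gripper":1,"translation":[0,0,-0.175],"twist":0},{"gripper":1,"translation":[0,0,-0.2],"twist":0},{"gripper":1,"translation":[0,0,-0.225],"twist":0},{"gripper":1,"translation":[0,0,-0.25],"twist":0}]'
python3 -m pendant '[{"gripper":1,"translation":[0,0,-0.025],"twist":0},{"gripper":1,"translation":[0,0,-0.05],"twist":0},{"gripper":1,"translation":[0,0,-0.075],"twist":0},{"gripper":1,"translation":[0,0,-0.1],"twist":0},{"gripper":1,"translation":[0,0,-0.125],"twist":0},{"gripper":1,"translation":[0,0,-0.15],"twist":0},{"gripper":1,"translation":[0,0,-0.175],"twist":0},{"gripper":1,"translation":[0,0,-0.2],"twist":0},{"gripper":1,"translation":[0,0,-0.225],"twist":0},{"gripper":1,"translation":[0,0,-0.25],"twist":0}]'
python3 -m pendant '[{"gripper":1,"translation":[0,0,-0.025],"twist":0},{"gripper":1,"translation":[0,0,-0.05],"twist":0},{"gripper":1,"translation":[0,0,-0.075],"twist":0},{"gripper":1,"translation":[0,0,-0.1],"twist":0},{"gripper":1,"translation":[0,0,-0.125],"twist":0},{"gripper":1,"translation":[0,0,-0.15],"twist":0},{"gripper":1,"translation":[0,0,-0.175],"twist":0},{"gripper":1,"translation":[0,0,-0.2],"twist":0},{"gripper":1,"translation":[0,0,-0.225],"twist":0},{"gripper":1,"translation":[0,0,-0.25],"twist":0}]'
python3 -m pendant '[{"gripper":1,"translation":[0,0,-0.025],"twist":0},{"gripper":1,"translation":[0,0,-0.05],"twist":0},{"gripper":1,"translation":[0,0,-0.075],"twist":0},{"gripper":1,"translation":[0,0,-0.1],"twist":0},{"gripper":1,"translation":[0,0,-0.125],"twist":0},{"gripper":1,"translation":[0,0,-0.15],"twist":0},{"gripper":1,"translation":[0,0,-0.175],"twist":0},{"gripper":1,"translation":[0,0,-0.2],"twist":0},{"gripper":1,"translation":[0,0,-0.225],"twist":0},{"gripper":1,"translation":[0,0,-0.25],"twist":0}]'
```

```text
time: 28.63
eef_pos: [0.482, -0.1175, 0.2267]
tool_rot: [2.394, 2.02, 0.011]
force: [-4.1, 3.4, 34.5]
opening: -0.001
finger_force: 16.8
time: 29.47
eef_pos: [0.482, -0.1175, 0.2268]
tool_rot: [2.394, 2.02, 0.011]
force: [-5.2, 3.4, 34.6]
opening: -0.004
finger_force: 16.8
time: 30.3
eef_pos: [0.482, -0.1175, 0.2268]
tool_rot: [2.394, 2.02, 0.011]
force: [-3.9, 3.2, 34.6]
opening: -0.001
finger_force: 16.8
time: 31.13
eef_pos: [0.4784, -0.1167, 0.2471]
tool_rot: [2.401, 2.025, -0.001]
force: [-4.8, -0.5, 9.0]
opening: -0.004
finger_force: 4.5
time: 31.97
eef_pos: [0.4774, -0.1165, 0.2712]
tool_rot: [-2.4, -2.024, 0.004]
force: [-5.1, 0.6, 6.1]
opening: 0.004
finger_force: 3.2
time: 32.8
eef_pos: [0.4797, -0.1169, 0.2973]
tool_rot: [2.399, 2.024, 0.003]
force: [3.0, -1.1, 2.5]
opening: -0.002
finger_force: 1.6
time: 33.63
eef_pos: [0.4785, -0.1165, 0.3217]
tool_rot: [-2.401, -2.025, 0.001]
force: [-0.6, -0.3, 0.5]
opening: 0.004
finger_force: 0.0
```

Smooth return, with the force fading from 9 to 6 to 2.5 to 0 N. I'll raise the arm clear and do a final check.

```bash

python3 -m pendant '[{"gripper":1,"translation":[0,0,-0.05],"twist":0},{"gripper":1,"translation":[0,0,-0.1],"twist":0},{"gripper":1,"translation":[0,0,-0.2],"twist":0},{"gripper":1,"translation":[0,0,-0.35],"twist":0},{"gripper":1,"translation":[0,0,-0.5],"twist":0},{"gripper":1,"translation":[0,0,-0.65],"twist":0},{"gripper":1,"translation":[0,0,-0.8],"twist":0},{"gripper":1,"translation":[0,0,-0.8],"twist":0},{"gripper":1,"translation":[0,0,-0.8],"twist":0},{"gripper":1,"translation":[0,0,-0.8],"twist":0}]'
python3 - <<'E'
from tabs import *
p=ctrl.snapshot('side'); carton(p); blobs(p)
for l in ['bottle','jar','beaker','coupling']:
    for r in ctrl.regions_of(p,l)[:1]: print(l,np.round(r['location']),np.median(pts(p,r['mask']),0))
E
```

```text
time: 34.47
eef_pos: [0.4786, -0.1166, 0.4013]
tool_rot: [-2.401, -2.026, 0.0]
force: [-0.7, -0.0, -0.7]
opening: 0.001
finger_force: 0.0
carton 0.97 [399. 203.] hue 139.0 ((244.21678161621094, -252.81015014648438), (212.99810791015625, 62.65815734863281), 20.52727508544922)
carton 0.85 [361. 255.] hue 15.0 ((380.578857421875, -8.811470031738281), (216.7777099609375, 56.432472229003906), 80.38837432861328)
carton 0.76 [241. 187.] hue 139.0 ((785.1922607421875, -320.53277587890625), (56.218101501464844, 214.7150115966797), 24.294321060180664)
carton 0.62 [313. 169.] hue 139.0 ((558.66796875, -498.61065673828125), (51.723602294921875, 216.2196044921875), 14.550252914428711)
blob [126.4085 272.9026] 21560 h -0.7477881373184033 rect ((1526.661376953125, -1069.3463134765625), (2387.029296875, 449.28240966796875), 89.87899780273438)
blob [530.6829 144.2685] 473 h -0.7457113221458808 rect ((-873.5836181640625, -1989.38525390625), (569.8555297851562, 94.47471618652344), 66.5565185546875)
blob [315.6355 204.9331] 299 h 0.1285395804799333 rect ((486.1429443359375, -116.428955078125), (36.50052
[... 302 characters left out ...]
), (22.029199600219727, 23.097339630126953), 68.53404235839844)
blob [261.443  254.8228] 79 h 0.15602147032815417 rect ((643.2354736328125, 133.617919921875), (28.18236541748047, 22.890466690063477), 78.18223571777344)
blob [308.1395 268.6279] 86 h 0.156226312972707 rect ((518.262939453125, 177.9815216064453), (25.88661003112793, 22.395065307617188), 67.73831176757812)
blob [273.0225 278.9775] 89 h 0.15612981951011154 rect ((601.9759521484375, 219.9427490234375), (25.909868240356445, 26.29923439025879), 70.22476196289062)
bottle [267. 232.] [ 0.6578 -0.0314  0.0903]
jar [288. 198.] [ 0.6158 -0.236   0.064 ]
beaker [325. 304.] [0.4661 0.2174 0.0607]
coupling [251. 287.] [0.6931 0.135  0.0307]
```

```bash
python3 -c "
from workcell import ctrl
print(ctrl.sign_off())"
```

```text
the job is handed in; nothing more can be done
None
```

The job is done and handed in at about 35 s: all four tabs are home (tops at 156 mm), the carton lies flat and clear of the paddle, and the paddle was pressed to its stop, held about 2.5 s and let up over about 3 s without snapping, with the bottle, jar, beaker and coupling where they stood.

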